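# Stand the toppled tub back up and into its row

### The job

One of the square lidded storage tubs has toppled forward out of its row and lies on its side, its lid towards the robot. Push against its top to tip it back up onto its base, then push it back into the gap until it stands square in the row, midway between the two tubs beside it and with its front in line with theirs. Only push it with the fingers, never lift or carry it, and leave the other tubs, the bottle and the jar where they stand.

Things in the scene. Friction and masses are not known exactly. Their poses are not given: they have to be found in the camera images.
- tub: The toppled tub: closed white plastic box, 140 x 140 mm square, 75 mm tall, straight walls, flush red lid, about 0.4 kg, centre of mass 35 mm above its base. Origin at the centre of its base; own z points from base to lid. It starts on one side wall (140 mm high, 75 mm deep, origin 70 mm up), z level towards the robot, own x up; once it stands, own x points away from the robot.
- tub_heel (a point): Middle of the tub's lower base edge, (-70, 0, 0) mm in its frame; on the table. Pushed away from the robot on the lid near its top (some 120 mm up), the tub pivots on this edge, passes its balance point at 27 degrees and falls onto its base beyond the edge, which is then its bottom front edge. Pushed lower it slides instead.
- tub_lid (a point): Centre of the outer face of the tub's lid, 75 mm from the origin along the tub's own z.
- left_tub: The tub standing at the left (robot's left) of the gap: same make, 140 x 140 x 75 mm, 1.1 kg. Origin at the centre of its base, z up, x away from the robot, square to the row, y along the row to the left. The middle of the gap is 180 mm from its origin along -y; its front face is 70 mm before its origin.
- low_tub: The tub at the right of the gap: same make, 140 x 140 mm but only 55 mm tall, 1.0 kg. Origin at the centre of its base, axes parallel to the left tub's, 360 mm from it along the row, so that the gap is 220 mm wide.
- extract_bottle: Small amber glass bottle with a black cap, 44 mm across, 120 mm tall, standing to one side in front of the row. Origin at the centre of its base. To be left alone.
- sprinkle_jar: Small glass jar with a white cap, 54 mm across, 85 mm tall, standing to the other side in front of the row. Origin at the centre of its base. To be left alone.
Mind the look-alikes: they are no part of the job. Leave any green or turquoise look-alike of the tub alone.

How it is judged (in metres and radians):
On the way:
1. the toppled tub stands on its base (angle between tub's own z axis and vertical below 0.1 rad), for 0.3 s.
At the end, for the whole second after the job is handed in: The tub stands on its base on the table at rest, lid up (within 0.06 rad of upright), its front in line with the left tub's within 12 mm, within 20 mm of the middle of the gap and square to the row within 0.15 rad; the other tubs, the bottle and the jar stand upright (angle between each of tub, left_tub, low_tub, extract_bottle, sprinkle_jar's own z axis and vertical below 0.06 rad and height (world z) of tub below 0.006 m and x of tub in the frame of left_tub between -0.012 and 0.012 m and y of tub in the frame of left_tub between -0.2 and -0.16 m and (angle between the x axis of tub and the x axis of left_tub, either way round below 0.15 rad or angle between the x axis of tub and the y axis of left_tub, either way round below 0.15 rad) and linear speed of tub below 0.02 m/s); the robot touches nothing.
It fails at once if the tub is lifted or carried, or rolled over the wrong way: the edge it pivots on rises more than 30 mm (height (world z) of tub_heel above 0.03 m).
It fails at once if the tub on the left of the gap is moved more than 15 mm (distance of left_tub from where it was at the start of the episode above 0.015 m).
It fails at once if the low tub on the right of the gap is moved more than 15 mm (distance of low_tub from where it was at the start of the episode above 0.015 m).
It fails at once if the extract bottle is moved more than 15 mm (distance of extract_bottle from where it was at the start of the episode above 0.015 m).
It fails at once if the sprinkle jar is moved more than 15 mm (distance of sprinkle_jar from where it was at the start of the episode above 0.015 m).
It also fails if it takes over 48 s, if anything falls off the work surface, if the arm or the gripper's body presses on something with over 40 N, if the wrist force passes 120 N, or if a joint passes its speed limit or range.

### The arm

A 6-joint arm with a two-finger parallel gripper is mounted at the origin on the work surface. World frame = base frame: x ahead of the robot, y to its left, z up, the work surface at z = 0. Lengths are in m, angles in degrees, forces in N, time in s.
With the tool pointing down it reaches from about 0.35 to 0.975 m from the base axis. Payload 17.4 kg.
Tool frame: the origin (TCP) lies midway between the tips of the shut fingers; the grasp point (between the pads) lies 19 mm behind it; z points along the fingers, y is the line along which they close (so a half turn about z gives the same grasp; the last joint's range is limited). The gripper opens to 85 mm and grips with 20 to 120 N. Pads are 22 mm wide; open, the fingers measure 114 mm over their backs; the gripper's body (76 mm by 85 mm) begins 54 mm behind the grasp point. The pads swing forward as they close: fully open they stand 13 mm farther back than shut.
Start: joints at [-74.072, 6.646, 82.598, -0, 90.757, -2.166], TCP at [0.21, -0.642, 0.231] pointing down, gripper open.
Joint ranges: [-162.19, 162.19], [-47.58, 125.68], [4.15, 143.07], [-65.23, 245.23], [0.69, 171.88], [-170.13, 170.13]. Speed limits (degrees/s): [108.29, 108.29, 127.2, 180, 180, 180].

### API

Orientations are given as [roll, pitch, yaw] about the fixed x, y, z axes, in that order (R = Rz(yaw) Ry(pitch) Rx(roll)).
In Python, from station import ctrl gives the robot as it stands.
- The arm moves only by the shell command python3 -m crank 'ROWS' [FORCE]. ROWS is JSON, a list of rows, each a list of 5 numbers: the opening, from 0 (shut) to 1 (fully open), then the shift along the world's x, y, z normalised to -1 to 1, where 1 is 200 mm, then the turn about the world's z normalised to -1 to 1, where 1 is pi rad. A call has 1 to 8 rows; each row is the pose to reach, as a shift and turn from the pose commanded when the call began, turning the shorter way round; what a row does not reach only later rows make up. A row lasts 1/12 s, in which the tool goes at most 41.7 mm and 7.16 degrees, less where a joint would pass 70% of its speed; a pose out of reach is approached as far as the arm can. A call with a number of a shift or a turn outside -1 to 1 is refused whole. A call with a gripper value outside its range is refused whole. The fingers move at their own pace and stop on an object; FORCE is the grip in N (left out, the last holds). Time passes only in rows, so rows that repeat a pose let the fingers close. It gives the time, the measured TCP pose, the force, the opening and the grip force at its end, in the units of the state.
- ctrl.get_obs(): the state, without advancing time (a new reading comes with each control period).
- ctrl.camera(name): name is "side" or "top" or "wrist"; returns a dict with "img" (420x560x3 uint8, red, green, blue), "z_map" (420x560 float32, m along the optical axis (not along the pixel's ray), 0 where there is no reading), "fx", "fy", "cx", "cy" (pixels), "xyz" and "rotation" of the camera in the world. Camera axes: x right, y down, z forward; pixel columns grow to the right and rows downward; lengths in m; the calibration is good to about 2 mm. A picture is of the moment at which its call begins.
- ctrl.job_done(): hands the job in; it is judged then, once.
Trained networks look in a picture, given as the dict that the camera call returned (one of the last four; its "shot" number tells which), for a name from the list of things; names that differ only in an ending like _2 or _b are one class to them, and where a whole thing is asked for, a point or a joint stands for the part that bears it (a point fixed in the world has none). Each returns a list of dicts, best first, with "conf" (0 to 1); they miss things now and then, are a little off and sometimes report something else, mostly with a low value. They report only what shows in the picture. A call takes as long as a camera call. They do not tell look-alikes from the thing itself.
- ctrl.boxes_of(picture, thing): "extent" ([left, top, width, height] in pixels, round what is visible of it).
- ctrl.silhouettes(picture, thing): "mask" (420x560 bool, what is visible of it) and "extent" ([left, top, width, height] in pixels, round what is visible of it).
The state is a dict: "time_s": time; "q": joint angles; "qd": joint speeds; "joint_efforts": joint torques, N m; "position": TCP position; "orientation": TCP orientation; "wrist_force": force on the tool from outside, world axes, zero at the start; "wrist_torque": the same for the moment, N m; "gripper_width": finger opening in m; "finger_force": force on a finger pad.
Only numpy, scipy, OpenCV 4.12 (cv2) and the standard library are available. Lean on these libraries where they do the work, as an engineer would, in place of code of your own. Each camera call takes 0.05 s, during which the arm holds its last target. There are 200 camera calls.

## Working session

There is one attempt and no reset: what is moved stays moved. The work goes in short steps, Python scripts to look and compute and a shell command to move; the robot and the scene stay as the last step left them, time stands still between calls to the robot, and variables do not carry over. Pictures are saved under pics/ and viewed, at most 10 in all, crops included, and the job is handed in when it is done.

```bash
ls; mkdir -p pics; cat > h.py <<'E'
import numpy as np,cv2
from station import ctrl
def world(p,m=None):
    z=p["z_map"]; v,u=np.indices(z.shape)
    X=np.stack([(u-p["cx"])/p["fx"]*z,(v-p["cy"])/p["fy"]*z,z],-1)
    W=X@np.array(p["rotation"]).T+np.array(p["xyz"])
    W[z<=0]=np.nan
    return W
def save(p,n): cv2.imwrite("pics/"+n,p["img"][...,::-1])
E
python3 - <<'E'
from h import *
for c in("top","side"):
    p=ctrl.camera(c); save(p,c+"1.png"); W=world(p); print(c,p["xyz"],p["rotation"])
    for t in("tub","left_tub","low_tub","extract_bottle","sprinkle_jar"):
        for d in ctrl.silhouettes(p,t):
            w=W[d["mask"]]; w=w[~np.isnan(w[:,0])]
            if len(w): print(t,round(d["conf"],2),d["extent"],np.round(np.percentile(w,[2,50,98],axis=0),3).tolist(), p["img"][d["mask"]].mean(0).round())
print(ctrl.get_obs())
E
```

```text
picsTraceback (most recent call last):
  File "<stdin>", line 3, in <module>
  File "h.py", line 6, in world
    W=X@np.array(p["rotation"]).T+np.array(p["xyz"])
      ~~~~~~~~~~~~~~~~~~~~~~~~~~~^~~~~~~~~~~~~~~~~~~
ValueError: operands could not be broadcast together with shapes (420,560) (3,)
```

```bash
python3 -c "
import cv2,numpy as np
a=cv2.imread('pics/top1.png');b=cv2.imread('pics/side1.png')
cv2.imwrite('pics/both.png',cv2.resize(np.vstack([a,b]),(400,600)))"
```

```text
[ WARN:0@0.037] global loadsave.cpp:275 findDecoder imread_('pics/side1.png'): can't open/read file: check file path/integrity
Traceback (most recent call last):
ValueError: all the input arrays must have same number of dimensions, but the array at index 0 has 3 dimension(s) and the array at index 1 has 2 dimension(s)
```

View pics/top1.png

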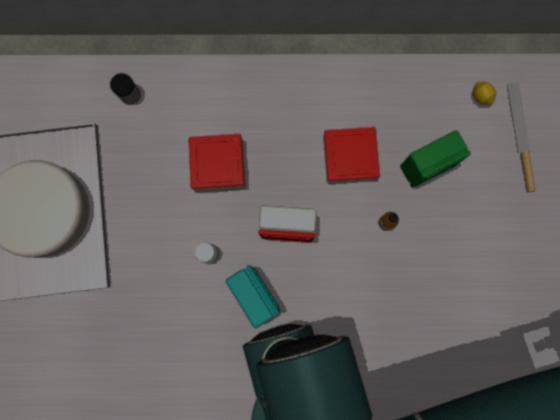

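The top view shows the toppled tub (white side up, red lid towards the robot) at (288,223), with the row tubs at (217,162) and (351,155). The jar is at (206,253) and the bottle at (389,220). The look-alikes are turquoise at (253,296) and green at (435,158). The camera rotation is given as Euler angles, so I'll fix my helper.

```bash
sed -i 's/np.array(p\["rotation"\]).T/Rotation.from_euler("xyz",p["rotation"],degrees=True).as_matrix().T/; 1a from scipy.spatial.transform import Rotation' h.py
python3 - <<'E'
from h import *
for c in("top","side"):
    p=ctrl.camera(c); save(p,c+"1.png"); W=world(p); print(c,p["xyz"],p["rotation"]); np.savez(c+"1.npz",W=W,img=p["img"])
    for t in("tub","left_tub","low_tub","extract_bottle","sprinkle_jar"):
        for d in ctrl.silhouettes(p,t):
            w=W[d["mask"]]; w=w[~np.isnan(w[:,0])]
            if len(w):
                print(t,round(d["conf"],2),d["extent"],np.round(np.percentile(w,[2,50,98],axis=0),3).tolist(), p["img"][d["mask"]].mean(0).round())
                zt=np.percentile(w[:,2],90); s=w[abs(w[:,2]-zt)<.008]
                if len(s)>5:print("   top",zt.round(3),cv2.minAreaRect((s[:,:2]*1000).astype(np.float32)))
print(ctrl.get_obs())
E
```

```text
top [0.34356541 0.03200955 1.46447682] [-1.72242546e+02 -9.01096799e-02 -9.01611663e+01]
tub 0.88 [226.0, 264.7, 57.2, 64.9] [[0.26, 0.065, 0.0], [0.325, 0.12, 0.138], [0.391, 0.18, 0.144]] [ 32. 100.  95.]
   top 0.142 ((323.87860107421875, 122.64942169189453), (138.6758270263672, 72.9598388671875), 31.935871124267578)
tub 0.85 [260.5, 206.8, 58.3, 37.1] [[0.465, -0.029, 0.02], [0.499, 0.038, 0.138], [0.541, 0.104, 0.145]] [122. 102. 100.]
   top 0.142 ((505.5960693359375, 37.65925598144531), (138.7183074951172, 72.33629608154297), 85.93055725097656)
tub 0.85 [400.0, 129.7, 70.0, 58.0] [[0.616, -0.413, -0.0], [0.665, -0.333, 0.138], [0.73, -0.272, 0.145]] [26. 72. 35.]
   top 0.143 ((675.0015869140625, -344.3132629394531), (73.17692565917969, 140.86746215820312), 25.93480682373047)
left_tub 0.61 [189.5, 132.8, 57.2, 59.7] [[0.603, 0.154, 0.007], [0.668, 0.221, 0.072], [0.741, 0.291, 0.079]] [126.  36.  32.]
   top 0.077 ((674.3016357421875, 224.3009033203125), (140.08985900878906, 139.55357360839844), 3.905363082885742)
low_tub 0.69 [322.6, 125.8, 58.7, 56.9] [[0.627, -0.202, 0.014]
[... 2928 characters left out ...]
9297)
{'time_s': 0.65, 'q': array([-7.40714640e+01,  6.64476825e+00,  8.25977578e+01,  1.87523145e-03,
        9.07562129e+01, -2.16667307e+00]), 'qd': array([-0.02237752,  0.01531267, -0.06596433, -0.04113889, -0.08878434,
       -0.01946785]), 'joint_efforts': array([ 4.82742529e-03, -7.31477308e+01, -6.32501435e+01,  1.99146352e-04,
        3.36139474e-04, -4.16072612e-05]), 'position': array([ 0.20964454, -0.64162247,  0.23131954]), 'orientation': array([ 1.79998669e+02, -1.82605081e-03,  1.80952338e+01]), 'wrist_force': array([-0.36817211,  0.08520168,  0.24792184]), 'wrist_torque': array([-0.00385188,  0.02146028,  0.02918655]), 'finger_force': 0.0, 'gripper_width': 0.0851854038006653}
```

View pics/side1.png

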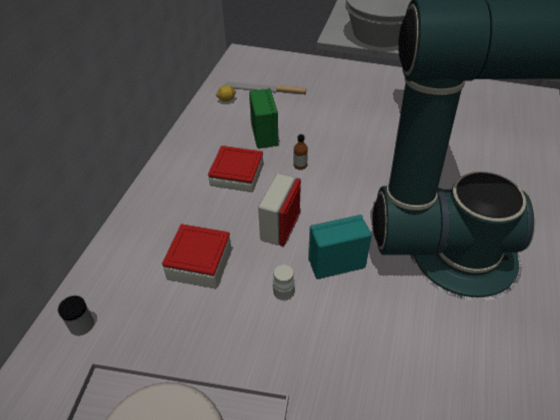

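The side view agrees: toppled tub at (278,210), turquoise at (338,247), green at (263,118), left tub at (198,254) and low tub at (236,167).

Candidates in the top view are the white/red tub (288,223), turquoise (253,296) and green (435,158). I choose the white/red one and check it in a close crop.

```bash
python3 -c "
import cv2
a=cv2.imread('pics/top1.png')[110:270,170:410];cv2.imwrite('pics/crop1.png',cv2.resize(a,None,fx=3,fy=3))"
```

```text
(no output)
```

View pics/crop1.png

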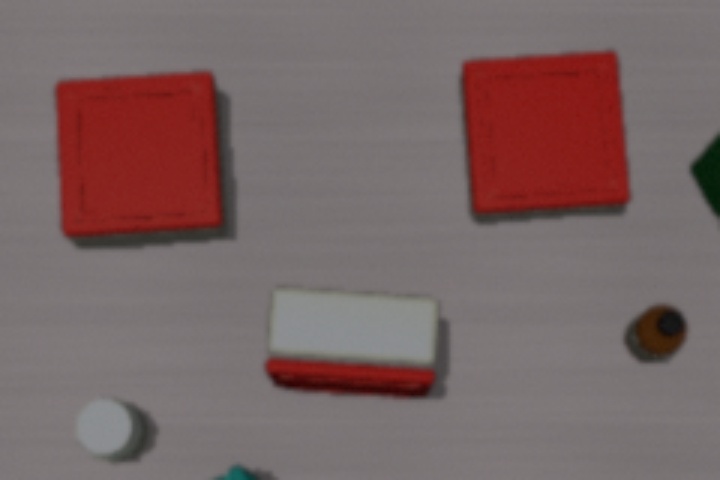

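```bash
python3 -m crank '[[1,0.28,0.85,0.1,-0.126],[1,0.28,0.85,0.1,-0.126],[1,0.28,0.85,0.1,-0.126],[1,0.28,0.85,0.1,-0.126],[1,0.28,0.85,0.1,-0.126],[1,0.28,0.85,0.1,-0.126]]'; python3 -m crank '[[1,0.28,0.85,0,0],[1,0.28,0.85,0,0],[1,0.28,0.85,0,0],[1,0.28,0.85,0,0],[1,0.28,0.85,0,0],[1,0.28,0.85,0,0]]'
```

```text
time_s: 1.15
position: [0.2667, -0.4694, 0.2528]
orientation: [179.9, -0.1, -4.4]
wrist_force: [-0.5, -0.9, 0.7]
gripper_width: 0.0852
finger_force: 0.0
time_s: 1.65
position: [0.3225, -0.3001, 0.2518]
orientation: [180.0, -0.1, -4.4]
wrist_force: [-0.2, 0.9, 0.1]
gripper_width: 0.0854
finger_force: 0.0
```

The crop confirms the choice: white body at crop (353,325), red lid facing the robot at (350,377), and a slight clockwise yaw that matches the measured -4.5°.

```bash
python3 -m crank '[[1,0.28,0.86,0,0],[1,0.28,0.86,0,0],[1,0.28,0.86,0,0],[1,0.28,0.86,0,0],[1,0.28,0.86,0,0],[1,0.28,0.86,0,0]]'; python3 -m crank '[[1,0.28,0.86,0,0],[1,0.28,0.86,0,0],[1,0.28,0.86,0,0],[1,0.28,0.86,0,0],[1,0.28,0.86,0,0],[1,0.28,0.86,0,0],[1,0.28,0.86,0,0]]'
```

```text
time_s: 2.15
position: [0.3787, -0.1282, 0.2514]
orientation: [-180.0, -0.0, -4.4]
wrist_force: [0.4, -1.2, -0.1]
gripper_width: 0.0854
finger_force: 0.0
time_s: 2.73
position: [0.4343, 0.0416, 0.2509]
orientation: [180.0, 0.1, -4.5]
wrist_force: [0.9, 1.5, 0.4]
gripper_width: 0.0854
finger_force: 0.0
```

```bash
python3 -m crank '[[1,0,0,-0.2,0],[1,0,0,-0.4,0],[1,0,0,-0.6,0],[1,0,0,-0.725,0],[1,0,0,-0.725,0],[1,0,0,-0.725,0]]'; python3 -m crank '[[1,0.04,0,0,0],[1,0.08,0,0,0],[1,0.11,-0.01,0,0],[1,0.14,-0.01,0,0],[1,0.17,-0.01,0,0],[1,0.2,-0.02,0,0],[1,0.2,-0.02,0,0]]'
python3 - <<'E'
from h import *
p=ctrl.camera("side"); save(p,"side2.png"); W=world(p)
for d in ctrl.silhouettes(p,"tub")[:3]:
    w=W[d["mask"]];w=w[~np.isnan(w[:,0])]
    print(d["conf"],np.round(np.percentile(w,[2,50,98],axis=0),3).tolist())
E
```

```text
time_s: 3.23
position: [0.4335, 0.0408, 0.1063]
orientation: [180.0, 0.1, -4.7]
wrist_force: [-0.6, 0.6, 1.1]
gripper_width: 0.0855
finger_force: 0.0
time_s: 3.82
position: [0.4746, 0.0382, 0.1063]
orientation: [180.0, 0.0, -4.6]
wrist_force: [-1.0, 0.5, -0.6]
gripper_width: 0.0853
finger_force: 0.3
0.73 [[0.643, -0.4, 0.007], [0.674, -0.31, 0.135], [0.726, -0.265, 0.143]]
0.6 [[0.251, 0.08, 0.01], [0.32, 0.147, 0.115], [0.393, 0.19, 0.143]]
0.57 [[0.469, -0.024, 0.0], [0.515, 0.095, 0.098], [0.562, 0.112, 0.147]]
```

View pics/side2.png

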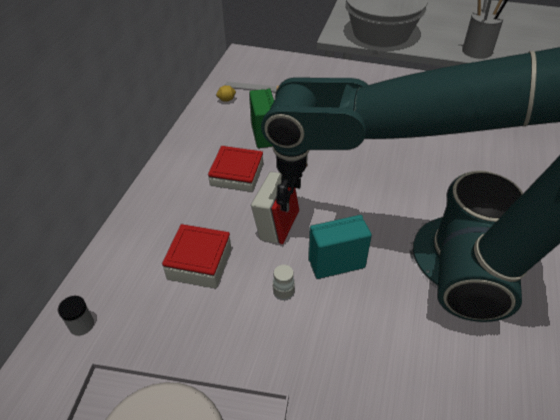

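The side view shows the fingers on the lid top at (285,190). The tub at (275,208) is tipping: its far top edge has gone from x 0.541 to 0.562 m, while the lid foot stays near 0.469 m. I'll carry on pushing.

```bash
python3 -m crank '[[1,0.04,0,0,0],[1,0.08,-0.01,0,0],[1,0.12,-0.01,0,0],[1,0.16,-0.01,0,0],[1,0.20,-0.02,0,0],[1,0.24,-0.02,0,0],[1,0.28,-0.02,0,0],[1,0.3,-0.03,0,0]]';python3 -m crank '[[1,0,0,0.3,0],[1,0,0,0.5,0],[1,0,0,0.5,0],[1,0,0,0.5,0],[1,0,0,0.5,0]]'
cat > look.py <<'E'
from h import *
import sys
from scipy.spatial.transform import Rotation
res={}
for c in ("top","side"):
    p=ctrl.camera(c); W=world(p); save(p,c+sys.argv[1]+".png")
    hsv=cv2.cvtColor(p["img"],cv2.COLOR_RGB2HSV)
    red=((hsv[...,0]<8)|(hsv[...,0]>172))&(hsv[...,1]>150)
    for n,zt,y0,y1 in(("left",.075,.14,.32),("low",.055,-.23,-.05),("tub",.075,-.05,.135)):
        m=red&(abs(W[...,2]-zt)<.009)&(W[...,1]>y0)&(W[...,1]<y1)&(W[...,0]>.4)
        if m.sum()<50: print(c,n,"none",m.sum()); continue
        r=cv2.minAreaRect((W[m][:,:2]*1000).astype(np.float32)); print(c,n,m.sum(),np.round(r[0],1),np.round(r[1],1),round(r[2],1),"z",np.median(W[m][:,2]).round(3)); res[c,n]=np.array(r[0])
    if (c,"tub") in res and (c,"left") in res:
        L,R,T=(res[c,k] for k in("left","low","tub")); y=(L-R)/np.linalg.norm(L-R); x=np.array([y[1],-y[0]])
        print(c,"row yaw",np.degrees(np.arctan2(-y[0],y[1])).round(2),"tub in left: x",((T-L)@x).round(1),"y",((T-L)@y).round(1))
print(ctrl.get_obs()["time_s"])
E
python3 look.py 3
```

```text
time_s: 4.58
position: [0.5347, 0.0324, 0.1062]
orientation: [-180.0, 0.0, -4.6]
wrist_force: [-0.0, -0.4, 1.1]
gripper_width: 0.0856
finger_force: 0.0
time_s: 5.0
position: [0.5341, 0.0323, 0.2073]
orientation: [-180.0, -0.1, -4.6]
wrist_force: [-0.1, -0.0, -0.7]
gripper_width: 0.0853
finger_force: 0.0
top left 2643 [673.1 223.6] [138.6 138. ] 3.8 z 0.073
top low 2386 [ 697.2 -133.3] [138.9 137.5] 4.1 z 0.053
top tub none 7
side left 2223 [671.2 229.7] [138.3 141.2] 4.1 z 0.072
side low 1195 [ 694.7 -127.1] [139.  140.4] 3.6 z 0.053
side tub 1751 [613.5  33.4] [144.7 137. ] 86.2 z 0.073
side row yaw 3.78 tub in left: x -70.5 y -192.0
5.1
```

```bash
python3 -m crank '[[1,-0.13,0.03,0,0],[1,-0.13,0.03,-0.15,0],[1,-0.13,0.03,-0.35,0],[1,-0.13,0.03,-0.55,0],[1,-0.13,0.03,-0.75,0],[1,-0.13,0.03,-0.88,0],[1,-0.13,0.03,-0.935,0],[1,-0.13,0.03,-0.935,0]]'; python3 -m crank '[[1,0,0,0,0.003],[1,0.04,0,0,0.003],[1,0.08,0,0,0.003],[1,0.11,0,0,0.003],[1,0.13,0,0,0.003],[1,0.15,0,0,0.003],[1,0.15,0,0,0.003]]'; python3 -m crank '[[1,0.03,0,0,0.004],[1,0.06,0,0,0.008],[1,0.09,0,0,0.014],[1,0.12,0.01,0,0.02],[1,0.15,0.01,0,0.026],[1,0.18,0.02,0,0.032],[1,0.2,0.02,0,0.036],[1,0.2,0.02,0,0.036]]'; python3 look.py 4
```

```text
time_s: 5.77
position: [0.5058, 0.0383, 0.0161]
orientation: [180.0, 0.3, -4.6]
wrist_force: [-0.4, 1.4, 0.1]
gripper_width: 0.085
finger_force: 0.0
time_s: 6.35
position: [0.5389, 0.0383, 0.0204]
orientation: [180.0, -0.1, -4.0]
wrist_force: [-0.7, -0.7, 6.1]
gripper_width: 0.0857
finger_force: 0.0
time_s: 7.02
position: [0.579, 0.0422, 0.0203]
orientation: [180.0, -0.1, 2.5]
wrist_force: [-0.3, -1.1, 6.6]
gripper_width: 0.0853
finger_force: 0.0
top left 2641 [673.2 223.8] [138.4 138.1] 3.4 z 0.073
top low 2550 [ 697.1 -133.2] [138.2 137.3] 3.9 z 0.053
top tub 743 [708.6  43.5] [ 43.8 136.8] 3.2 z 0.073
top row yaw 3.83 tub in left: x 23.3 y -182.2
side left 2243 [671.6 230.1] [137.9 140.5] 4.1 z 0.072
side low 411 [ 718.6 -116.5] [ 89.4 121.2] 6.8 z 0.052
side tub 1445 [658.8  47. ] [134.7 142.9] 2.6 z 0.073
side row yaw 7.73 tub in left: x -37.3 y -179.8
7.1167
```

The tub stands upright and nearly square, with about 25 mm left to go.

```bash
python3 -m crank '[[1,0.03,0,0,0.003],[1,0.06,0,0,0.005],[1,0.09,0.01,0,0.006],[1,0.11,0.01,0,0.006],[1,0.12,0.01,0,0.006],[1,0.12,0.01,0,0.006]]'; python3 -m crank '[[1,-0.05,0,0,0],[1,-0.15,0,0,0],[1,-0.3,0,0,0],[1,-0.35,0,0.2,0],[1,-0.35,0,0.4,0],[1,-0.35,0,0.6,0],[1,-0.35,0,0.8,0],[1,-0.35,0,0.9,0]]'; python3 -m crank '[[1,-0.3,-0.2,0.1,0],[1,-0.3,-0.4,0.1,0],[1,-0.3,-0.6,0.1,0],[1,-0.3,-0.8,0.1,0],[1,-0.3,-1,0.1,0],[1,-0.3,-1,0.1,0],[1,-0.3,-1,0.1,0]]'; python3 look.py 5
```

```text
time_s: 7.62
position: [0.6026, 0.0443, 0.0203]
orientation: [180.0, -0.0, 3.5]
wrist_force: [-2.5, -1.0, 6.8]
gripper_width: 0.0854
finger_force: 0.0
time_s: 8.28
position: [0.5321, 0.0445, 0.2049]
orientation: [180.0, -0.3, 3.5]
wrist_force: [-0.1, -0.4, 0.7]
gripper_width: 0.0853
finger_force: 0.0
time_s: 8.87
position: [0.4709, -0.1586, 0.2192]
orientation: [180.0, 0.0, 3.3]
wrist_force: [-0.1, 0.5, -0.7]
gripper_width: 0.0855
finger_force: 0.0
top left 2628 [673.  223.9] [137.7 137.8] 4.0 z 0.073
top low 2518 [ 696.1 -133.3] [138.  137.5] 3.9 z 0.053
top tub 2627 [683.7  45.3] [138.9 136.7] 3.2 z 0.073
top row yaw 3.69 tub in left: x -0.8 y -178.9
side left 2235 [670.8 229.4] [137.5 140.7] 4.1 z 0.072
side low 1326 [ 694.6 -127.8] [137.4 143.8] 2.9 z 0.052
side tub 1728 [681.7  52.1] [136.8 139.8] 3.6 z 0.072
side row yaw 3.82 tub in left: x -0.9 y -177.6
8.9667
```

View pics/top5.png

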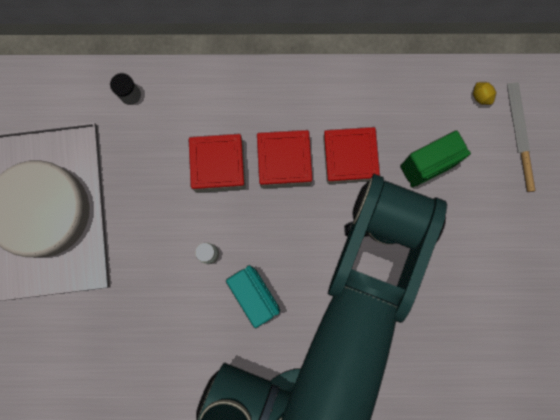

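The tub now stands in line at (285,158), between its neighbours at (217,162) and (351,155). The jar at (206,253) hasn't moved. The arm is hovering clear at z 0.22 m, well above the 0.12 m bottle, so I'm handing in.

```bash
python3 -c "
from station import ctrl
print(ctrl.job_done())"
```

```text
the job is handed in; nothing more can be done
None
```

The tub was tipped upright and pushed back into the gap, and the job is handed in (no verdict was returned). The last pictures show it about 1 mm out of line with the left tub's front, within about 3 mm of mid-gap, and within 1° of square.

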